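# Gauge the height of a wax block

### The job

Check the height of the wax block in the green cassette: take it off the cold plate and set it down gently, flat and wax side up, on the anvil of the thickness gauge, its wax centred under the raised foot. Let go of it, then gently lower the gauge's head by the black knob on top, all the way down onto its stop, so that the sprung foot rests on the wax and shows the height; leave it standing like that, your hand clear, and leave everything else where it is.

Things in the scene. Friction and masses are not known exactly. Their poses are not given: they have to be found in the camera images.
- green_block: the block to measure: green tissue cassette 40 (x) by 28 (y) by 6 mm with a cream wax block 30 by 28 mm on it, flush with its long sides; 16 mm high in all, about 30 g, loose, wax up on the cold plate. Origin: centre of the cassette's underside; z up through the wax; the 10 mm bare end with the sloping green writing face is at -x. Best held across its 28 mm width (y).
- green_wax (a point): centre of the green block's wax top face, 16 mm above the block's underside and 4.5 mm towards +x from the block's origin; the wax face is 30 (x) by 28 (y) mm.
- pink_block: bystander: the same kind of block in a pink cassette, 40 by 28 mm, 13 mm high, on the cold plate. Origin: centre of the underside.
- blue_block: bystander: the same kind of block in a blue cassette, 40 by 28 mm, 19 mm high, on the cold plate. Origin: centre of the underside.
- cold_plate: fixed laboratory cold plate: a white housing 170 (x) by 290 (y) mm with a flat aluminium top 150 by 270 mm, 45 mm above the table, on which the three blocks lie in a row along y. Origin: centre of its underside, at table height; its front is -x.
- gauge: fixed thickness gauge: base from 60 mm in front of (-x) to 110 mm behind (+x) the origin, 120 mm wide, 28 mm high; column 30 mm across, 75 mm behind (+x) the anvil's axis, top at 208 mm, with a stop collar. A head slides on it; its arm reaches forward over the anvil, carrying the indicator (54 mm wide, 24 mm deep), foot below and knob above, all on its axis. Origin: on that axis, at table height.
- anvil (a point): centre of the round steel anvil's flat top, 72 mm across, 38 mm above the table, straight below the foot; axes as the gauge's (x from the front to the column). The space above it is open to the front (-x) and both sides, but the foot and indicator hang over it: an upright gripper does not fit, it has to lean outwards.
- foot_tip (a point): centre of the round flat foot's underside. The foot is 12 mm across and 4 mm thick, on a 5 mm spindle, its underside 40 mm below the indicator's round body; with the head at the top it is 50 mm above the anvil. Moves with the head.
- knob (a point): centre of the black knob on top of the head, 26 mm across and 24 mm high (its top is 12 mm above this point, the arm's top 19 mm below it; the arm is 24 mm wide). Moves with the head: 218 mm above the table with the head at the top, 168 mm on the stop. Gripped from above by its left and right sides (gauge's y).
- gauge_head (a joint): how far the head has been lowered, m: 0 at the top, 0.050 resting on its stop, the end of its travel. Starts 0 to 0.010. The head weighs 0.4 kg and slides with about 7 N of friction: it stays where it is left, needs a push of about 3 to 6 N to lower and a pull of about 11 N to raise.
- gauge_foot (a joint): how far the sprung foot is pushed up into the indicator, m, 0 (hanging free) to 0.030. The spring presses it down with 1 N at 0 and 1.6 N at 0.016. The gauge is zeroed on the bare anvil: with the head on its stop this reads the height of the part (0.016 for the green block).
- mould: bystander: small open steel embedding mould, 45 by 34 by 14 mm, on the table. Origin: centre of the underside.
- brush: bystander: thin wooden brush 150 mm long, 8 mm thick, lying on the table. Origin: under its middle.
- bottle: bystander: white bottle 52 mm across, 110 mm high, blue cap, standing. Origin: centre of the underside.
- slide_box: bystander: blue slide box 85 by 105 by 34 mm on the table. Origin: centre of the underside.
- blade_box: bystander: flat orange blade dispenser 45 by 95 by 16 mm on the table. Origin: centre of the underside.
- stain_jar: bystander: glass staining jar 58 by 48 mm, 88 mm high with its white lid. Origin: centre of the underside.
Things that resemble listed ones, but are neither listed nor needed, are in the scene too. Leave any brown look-alike of the gauge alone. What is shaped like the green_block but brown is not meant.

How it is judged:
On the way:
1. the green block lies flat and wax side up on the anvil, its wax centred under the raised foot to 8 mm, and is let go (horizontal distance between green_wax and anvil below 0.008 m and z of green_block in the frame of anvil between -0.002 and 0.002 m and angle between green_block's own z axis and vertical below 0.06 rad and contact force between green_block and the fingers below 0.05 N and value of joint gauge_head below 0.02 m), for 0.2 s.
At the end, for the whole second after the job is handed in: The head is down on its stop (lowered more than 48.5 mm), the sprung foot rests on the green block's wax within 9 mm of the wax's centre and reads 16 mm to 1.2 mm, and the block lies flat (within 0.06 rad) on the anvil, at rest (value of joint gauge_head above 0.0485 m and value of joint gauge_foot between 0.0148 and 0.0172 m and horizontal distance between green_wax and foot_tip below 0.009 m and z of green_block in the frame of anvil below 0.002 m and angle between green_block's own z axis and vertical below 0.06 rad and linear speed of green_block below 0.01 m/s); the robot touches nothing.
It fails at once if the green block is dropped (moves faster than 0.35 m/s untouched by the fingers) (linear speed of green_block above 0.35 m/s and contact force between green_block and the fingers below 0.01 N).
It fails at once if the foot is driven onto the block at more than 0.15 m/s (velocity of joint gauge_head above 0.15 m/s and value of joint gauge_foot above 0.001 m).
It fails at once if another block or any other loose thing is shifted by more than 15 mm (distance of any of pink_block, blue_block, mould, brush, bottle, slide_box, blade_box, stain_jar from where it was at the start of the episode above 0.015 m).
It also fails if it takes over 56 s, if anything falls off the work surface, if the arm or the gripper's body presses on something with over 40 N, if the wrist force passes 120 N, or if a joint passes its speed limit or range.

### The arm

A 6-joint arm with a two-finger parallel gripper is mounted at the origin on the work surface. World frame = base frame: x ahead of the robot, y to its left, z up, the work surface at z = 0. Lengths are in m, angles in rad, forces in N, time in s.
With the tool pointing down it reaches from about 0.375 to 0.9 m from the base axis. Payload 3.1 kg.
Tool frame: the origin (TCP) lies at the very end of the fingers, on their centre line; the grasp point (between the pads) lies 19 mm behind it (bot.tcp_to_grasp is the z of the grasp point in the tool frame, in m); z points along the fingers, y is the line along which they close (so a half turn about z gives the same grasp; the last joint's range is limited). The gripper opens to 85 mm and grips with 20 to 120 N. Pads are 22 mm wide; open, the fingers measure 114 mm over their backs; the gripper's body (76 mm by 85 mm) begins 54 mm behind the grasp point. The pads swing forward as they close: fully open they stand 13 mm farther back than shut.
Start: joints at [1.091, 0.527, 1.433, -0, 1.181, -0.178], TCP at [0.186, 0.597, 0.231] pointing down, gripper open.
Joint ranges: [-3.08, 3.08], [-0.75, 2.2], [0.22, 2.44], [-1.43, 4.57], [0, 2.65], [-2.85, 2.85]. Speed limits (rad/s): [2.79, 2.79, 3.14, 3.14, 3.14, 3.14].

### API

Orientations are given as a 3x3 rotation matrix whose columns are the frame's x, y, z axes.
In Python, from workcell import state, vision, bot, spotter gives the robot as it stands.
- The arm moves only by the tool move_arm, never from a script. Its argument "increments" is a list of rows, each a list of 7 numbers: the shift along the tool's x, y, z each as a share of 150 mm, from -1 to 1, then the turn, a rotation vector about the tool's x, y, z each as a share of 90 degrees, from -1 to 1, then the opening, from -1 (shut) to 1 (fully open). A call has 1 to 5 rows; each row is the pose to reach, as a shift and turn from the pose commanded when the call began, along the tool's axes at that moment; what a row does not reach only later rows make up. A row lasts 1/10 s, in which the tool goes at most 50 mm and 8.59 degrees, less where a joint would pass 70% of its speed; a pose out of reach is approached as far as the arm can. A call with a number of a shift or a turn outside -1 to 1 is refused whole. A call with a gripper value outside its range is refused whole. The fingers move at their own pace and stop on an object; "grip_force" is the grip in N (left out, the last holds). Time passes only in rows, so rows that repeat a pose let the fingers close. It gives the time, the measured TCP pose, the force, the opening and the grip force at its end, in the units of the state.
- state(): the state, without advancing time (a new reading comes with each control period).
- vision.capture(name): name is "scene" or "top"; returns the picture (420x560x3 uint8, red, green, blue); there is no depth.
- vision.camera_model(name): a dict with "vfov" (degrees; the focal length in pixels is half the picture's height over the tangent of half this angle, whatever the lens; pixels are square), "cx", "cy" (the principal point, pixels), "pose" (4x4, takes a point from camera to world coordinates). Camera axes: x right, y up, looking along -z (the intrinsics and any distortion apply to the point x, -y, -z); pixel columns grow to the right and rows downward; lengths in m; the calibration is good to about 2 mm. A picture is of the moment at which its call begins. camera_model takes no time and is no camera call.
- bot.sign_off(): hands the job in; it is judged then, once.
Trained networks look in the newest picture that a camera, given by its name, has taken for a name from the list of things; names that differ only in an ending like _2 or _b are one class to them, and where a whole thing is asked for, a point or a joint stands for the part that bears it (a point fixed in the world has none). Each returns a list of dicts, best first, with "conf" (0 to 1); they miss things now and then, are a little off and sometimes report something else, mostly with a low value. They report only what shows in the picture. A call takes as long as a camera call. They do not tell look-alikes from the thing itself.
- spotter.regions_of(label, camera): "mask" (420x560 bool, what is visible of it) and "position" ([row, column] in pixels, amid what is visible of it).
The state is a dict: "time": time; "joints": joint angles; "joint_vel": joint speeds; "tau": joint torques, N m; "ee_pos": TCP position; "orientation": TCP orientation; "wrist_force": force on the tool from outside, world axes, zero at the start; "ft_torque": the same for the moment, N m; "grip_width": finger opening in m; "grip_force": force on a finger pad.
Only numpy, scipy, OpenCV 4.12 (cv2) and the standard library are available. Lean on these libraries where they do the work, as an engineer would, in place of code of your own. Each camera call takes 0.05 s, during which the arm holds its last target. There are 200 camera calls.

## Working session

There is one attempt and no reset: what is moved stays moved. The work goes in short steps, Python scripts to look and compute and a tool call to move; the robot and the scene stay as the last step left them, time stands still between calls to the robot, and variables do not carry over. Pictures are saved under pics/ and viewed, at most 12 in all, crops included, and the job is handed in when it is done.

Besides the shell and the picture viewer there is one more tool, called after ">>>" in YAML: its name, and indented under it one key for each argument. move_arm: Moves the arm, as the interface text tells. Its arguments: {"type":"object","properties":{"increments":{"type":"array"},"grip_force":{"type":"number"}},"required":["increments"]}

```bash
mkdir -p pics; ls; python3 - <<'E'
from workcell import state, vision, bot, spotter
import cv2,numpy as np
for n in("scene","top"):
    im=vision.capture(n); cv2.imwrite(f"pics/{n}0.png",im[:,:,::-1])
    m=vision.camera_model(n); print(n,{k:(np.round(v,4).tolist() if k=='pose' else v) for k,v in m.items()})
    for l in("green_block","pink_block","blue_block","gauge","anvil","foot_tip","knob","cold_plate"):
        try: print(l,[(round(r["conf"],2),np.round(r["position"],1).tolist(),int(r["mask"].sum())) for r in spotter.regions_of(l,n)])
        except Exception as e: print(l,e)
s=state(); print(s["time"],s["ee_pos"],s["orientation"],s["wrist_force"],bot.tcp_to_grasp)
E
```

```text
pics
scene {'vfov': 49.86564091121509, 'cx': 280.1706509924524, 'cy': 210.0271425060437, 'pose': [[-0.0161, -0.8378, 0.5457, 1.2078], [0.9998, -0.0051, 0.0217, 0.0314], [-0.0154, 0.546, 0.8377, 1.147], [0.0, 0.0, 0.0, 1.0]]}
green_block [(0.65, [231.9, 248.2], 121), (0.53, [245.0, 295.5], 164)]
pink_block [(0.51, [244.4, 182.9], 147)]
blue_block [(0.49, [234.4, 214.9], 159), (0.41, [244.4, 366.5], 3344)]
gauge [(0.81, [179.2, 317.9], 2683), (0.68, [244.6, 366.3], 3271)]
anvil [(0.96, [178.6, 314.5], 2715), (0.93, [245.9, 364.3], 3315), (0.59, [250.4, 219.6], 5590)]
foot_tip [(0.18, [230.4, 112.9], 703)]
knob [(0.84, [153.7, 317.0], 694), (0.69, [223.3, 374.7], 757)]
cold_plate [(0.76, [245.6, 217.5], 5553)]
top {'vfov': 52.02806810990088, 'cx': 281.98019483491476, 'cy': 208.56234940096584, 'pose': [[0.0225, 0.9957, -0.0897, 0.451], [-0.9997, 0.0224, -0.0024, -0.0015], [-0.0004, 0.0897, 0.996, 1.4627], [0.0, 0.0, 0.0, 1.0]]}
green_block [(0.43, [206.4, 272.1], 95)]
pink_block [(0.44, [200.0, 361.9], 106)]
blue_block [(0.69, [211.9, 335.9], 112), (0.66, [247.1, 161.4], 151)]
gauge [(0.79, [197.4, 211.6], 1950), (0.6, [269.6, 251.9], 1934)]
anvil [(0.77, [268.9, 251.7], 1903), (0.69, [195.1, 208.9], 1943)]
foot_tip []
knob [(0.94, [268.0, 242.9], 432), (0.92, [194.6, 205.3], 397)]
cold_plate [(0.57, [203.2, 335.4], 4103)]
0.9 [0.18574245 0.59673607 0.23133792] [[-9.54809267e-01  2.97219215e-01  4.79049964e-05]
 [ 2.97219216e-01  9.54809267e-01  3.69098274e-05]
 [-3.47698246e-05  4.94801307e-05 -9.99999998e-01]] [0.45893363 0.35689745 0.06067979] -0.0187
```

```bash
python3 - <<'E'
import cv2
a=cv2.imread("pics/scene0.png")[100:350,80:440]; cv2.imwrite("pics/sc1.png",cv2.resize(a,None,fx=2.2,fy=2.2,interpolation=3))
a=cv2.imread("pics/top0.png")[120:320,130:410]; cv2.imwrite("pics/tc1.png",cv2.resize(a,None,fx=2.8,fy=2.8,interpolation=3))
E
```

```text
(no output)
```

View pics/sc1.png

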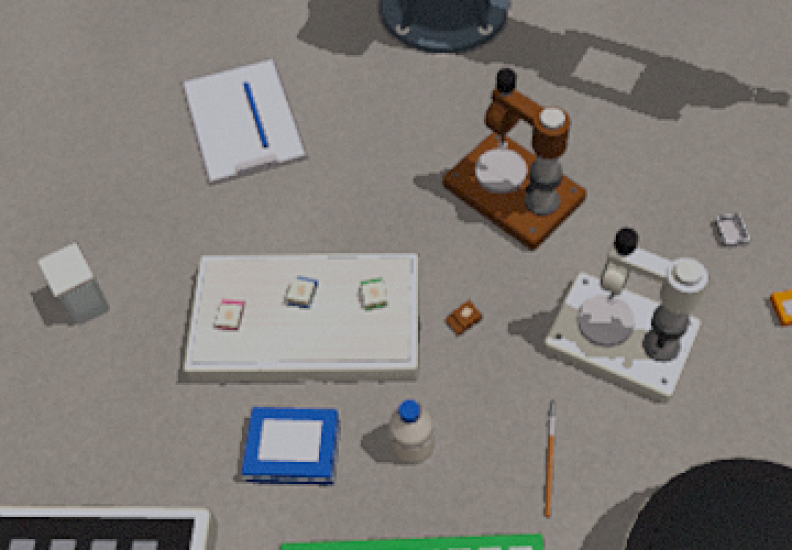

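View pics/tc1.png

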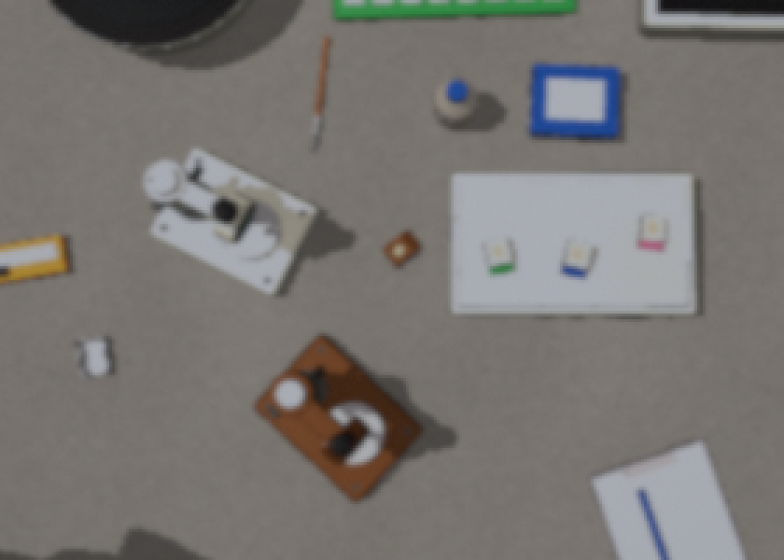

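```bash
cat > h.py <<'E'
import numpy as np, cv2
from scipy.optimize import minimize, least_squares
from workcell import state, vision, bot, spotter
M={n:vision.camera_model(n) for n in("scene","top")}
def proj(n,P):
    m=M[n]; f=210/np.tan(np.radians(m["vfov"])/2); T=np.array(m["pose"])
    c=(np.atleast_2d(P)-T[:3,3])@T[:3,:3]
    return np.c_[m["cx"]+f*c[:,0]/-c[:,2], m["cy"]+f*c[:,1]/c[:,2]]
def back(n,uv,z):
    m=M[n]; f=210/np.tan(np.radians(m["vfov"])/2); T=np.array(m["pose"])
    d=T[:3,:3]@np.array([(uv[0]-m["cx"])/f,-(uv[1]-m["cy"])/f,-1]); t=(z-T[2,3])/d[2]
    return T[:3,3]+t*d
def tri(us,ut):
    g=lambda P:np.r_[proj("scene",P)[0]-us,proj("top",P)[0]-ut]
    r=least_squares(g,[.6,0,.1]); return r.x,r.fun
def DT(im,lo=30,hi=80,s=4):
    g=cv2.resize(im,None,fx=s,fy=s,interpolation=cv2.INTER_CUBIC); g=cv2.GaussianBlur(g,(0,0),2)
    e=np.max([cv2.Canny(g[:,:,k].copy(),lo,hi) for k in range(3)],0)
    return cv2.distanceTransform(255-e,cv2.DIST_L2,5)/s
def samp(D,uv,s=4):
    uv=(uv+.5)*s-.5
    return cv2.remap(D.astype(np.float32),uv[:,0].astype(np.float32),uv[:,1].astype(np.float32),1,borderValue=9)[:,0] if 0 else cv2.remap(D.astype(np.float32),uv[:,:1].astype(np.float32),uv[:,1:].astype(np.float32),1)[:,0]
def Rz(a): return np.array([[np.cos(a),-np.sin(a),0],[np.sin(a),np.cos(a),0],[0,0,1]])
def rect(x0,x1,y0,y1,z,n=40):
    t=np.linspace(0,1,n)[:,None]; c=np.array([[x0,y0,z],[x1,y0,z],[x1,y1,z],[x0,y1,z]])
    return np.vstack([c[i]*(1-t)+c[(i+1)%4]*t for i in range(4)])
def fit(P,x0,Ds,trunc=2.5):
    def cost(q):
        W=P@Rz(q[2]).T+[q[0],q[1],0]
        return sum(np.minimum(samp(D,proj(n,W)),trunc).mean() for n,D in Ds.items())
    best=None
    for dx in np.linspace(-.012,.012,5):
      for dy in np.linspace(-.012,.012,5):
        for da in (-.1,0,.1):
          s=np.array(x0)+[dx,dy,da]
          r=minimize(cost,s,method="Nelder-Mead",options=dict(initial_simplex=s+np.array([[0,0,0],[.004,0,0],[0,.004,0],[0,0,.05]]),maxiter=120))
          if best is None or r.fun<best.fun: best=r
    return best.x,best.fun
E
cat > fit1.py <<'E'
from h import *
I={n:cv2.imread(f"pics/{n}0.png") for n in M}
# gauge base
D={n:DT(I[n]) for n in I}
c=np.array([[195,148],[318,210],[277,296],[150,232]])/2.8+[130,120]
C=np.array([back("top",p,.028) for p in c]); print(C.round(3))
ex=(C[0]+C[3]-C[1]-C[2]); a=np.arctan2(ex[1],ex[0]); ctr=C.mean(0); o=ctr-Rz(a)@[.025,0,0]
print("init",o,a)
P=rect(-.06,.11,-.06,.06,.028)
for k in (["scene","top"],["scene"],["top"]): print("gauge",k,fit(P,[o[0],o[1],a],{n:D[n] for n in k}))
# knob
print("knob",tri([373.6,221],[242,0]) if 0 else "")
rs=spotter.regions_of("knob","scene"); rt=spotter.regions_of("knob","top")
for n,r in(("scene",rs),("top",rt)):
  for q in r: 
    v,u=np.nonzero(q["mask"]&(I[n].max(2)<45)); print(n,q["position"],len(u),u.mean(),v.mean(),u.min(),u.max(),v.min(),v.max())
for n in I:
  for q in spotter.regions_of("green_block",n):
    u=q["position"][::-1]; m=q["mask"]; v,uu=np.nonzero(m); print(n,u,back(n,[uu.mean(),v.mean()],.057), cv2.minAreaRect(np.c_[uu,v].astype(np.float32)))
for n,u,v,f in(("scene",250,233,16),("top",308,211,16)):
  pass
g=np.hstack([cv2.resize(I["scene"][215:250,230:270],(400,350),interpolation=2),cv2.resize(I["top"][190:225,288:328],(400,350),interpolation=2)])
g2=np.hstack([cv2.resize(I["scene"][200:285,325:405],(236,250),interpolation=2),cv2.resize(I["top"][165:230,175:250],(288,250),interpolation=2),np.zeros((250,276,3),np.uint8)])
cv2.imwrite("pics/m1.png",np.vstack([g,g2]))
E
python3 fit1.py
```

```text
[[0.695 0.282 0.028]
 [0.623 0.132 0.028]
 [0.519 0.178 0.028]
 [0.592 0.332 0.028]]
init [0.59640971 0.20842721 0.028     ] 1.126906000805033
gauge ['scene', 'top'] (array([0.59955759, 0.21230684, 1.12813274]), np.float64(2.2053587436676025))
gauge ['scene'] (array([0.5997734 , 0.21218787, 1.12536832]), np.float64(0.4560219645500183))
gauge ['top'] (array([0.59692024, 0.21335273, 1.12406579]), np.float64(1.6588194370269775))
knob 
scene [153.7, 317.0] 187 312.951871657754 148.97326203208556 301 331 132 171
scene [223.3, 374.7] 71 363.85915492957747 210.49295774647888 358 368 205 233
top [268.0, 242.9] 56 252.5 277.625 243 257 262 282
top [194.6, 205.3] 31 210.3548387096774 194.93548387096774 208 213 192 198
scene [248.2, 231.9] [ 0.57668704 -0.08089839  0.057     ] ((249.5, 233.5), (13.0, 9.0), 90.0)
scene [295.5, 245.0] [0.61061868 0.0336619  0.057     ] ((290.7500305175781, 244.75003051757812), (12.020814895629883, 14.142135620117188), 45.0)
top [272.1, 206.4] [0.57943054 0.03243065 0.057     ] ((273.0, 208.00001525878906), (8.485280990600586, 11.31370735168457), 45.0)
```

View pics/m1.png

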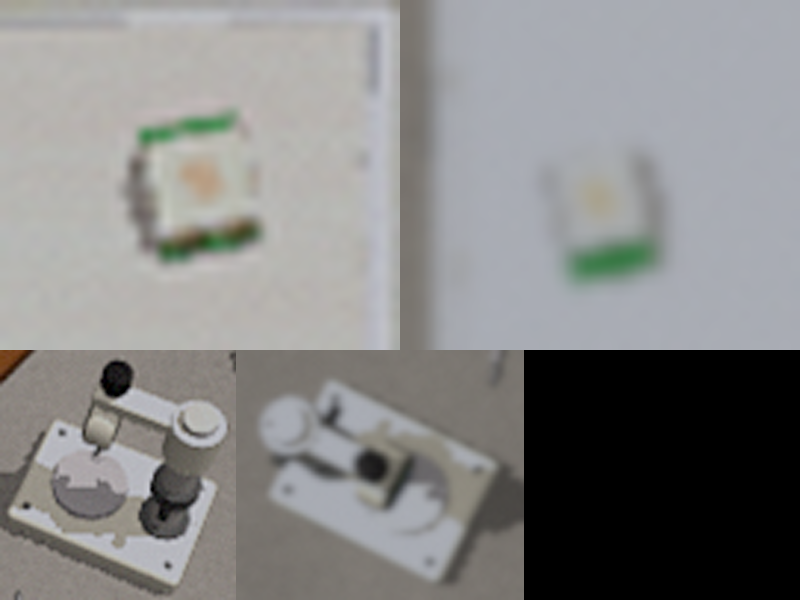

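```bash
cat > fit2.py <<'E'
from h import *
I={n:cv2.imread(f"pics/{n}0.png") for n in M}
D={n:DT(I[n],8,25) for n in I}
P=rect(-.06,.11,-.06,.06,.028)
for k in (["scene","top"],["scene"],["top"]): print("gauge",k,fit(P,[.5998,.2122,1.125],{n:D[n] for n in k}))
PP=rect(-.085,.085,-.145,.145,.043)
o=back("scene",[218,235],.045)
ang=np.arange(0,2*np.pi,.1)
for k in (["scene"],["top"]): print("anvil",k,fit(np.c_[.036*np.cos(ang),.036*np.sin(ang),0*ang+.038],[.5998,.2122,1.125],{n:D[n] for n in k}))
W=rect(-.0105,.0195,-.014,.014,.061,15); Bm=rect(-.02,.02,-.014,.014,.046,15)
a=.24
g=[back("scene",[23+230+-3.2,215+18.7],.061),back("top",[288+20.5,190+20],.061)]; print("guess wax",g)
for k in (["scene"],["top"],["scene","top"]):
  for nm,S in(("wax",W),("base",Bm[:] )):
    q=g[1] if k==["top"] else g[0]
    x,f=fit(S,[q[0]-.0045*np.cos(a),q[1]-.0045*np.sin(a),a],{n:D[n] for n in k},1.5); print(nm,k,x,f)
# knob triangulation: dark pixels near knob
for n,(u0,u1,v0,v1) in dict(scene=(350,380,195,228),top=(200,222,183,207)).items():
  m=(I[n].max(2)[v0:v1,u0:u1]<70).astype(np.uint8); k,l,st,ce=cv2.connectedComponentsWithStats(m); i=1+st[1:,4].argmax(); print(n,st[i]+[u0,v0,0,0,0],ce[i]+[u0,v0])
for h in(0,.005,.010):
  K=[.5998,.2122,.218-h]; print(h,proj("scene",K),proj("top",K), proj("top",np.add(K,[0,0,.012])))
E
python3 fit2.py
```

```text
gauge ['scene', 'top'] (array([0.5996273 , 0.21221267, 1.12813731]), np.float64(0.6252577900886536))
gauge ['scene'] (array([0.60011179, 0.21239325, 1.12450541]), np.float64(0.3162482976913452))
gauge ['top'] (array([0.59870199, 0.21276963, 1.13162572]), np.float64(0.28841421008110046))
anvil ['scene'] (array([0.59782801, 0.21212909, 1.23143914]), np.float64(0.24455127120018005))
anvil ['top'] (array([0.59627216, 0.2087827 , 1.29635179]), np.float64(0.5700825452804565))
guess wax [array([ 0.57928177, -0.07980884,  0.061     ]), array([ 0.57443811, -0.08492246,  0.061     ])]
wax ['scene'] [ 0.57189538 -0.08199599  0.26644453] 0.15618915855884552
base ['scene'] [ 0.5713577  -0.0818032   0.20170728] 0.20829471945762634
wax ['top'] [ 0.56235543 -0.08918896  0.04881912] 0.3389773368835449
base ['top'] [ 0.57214462 -0.08932124  0.00753805] 0.550673246383667
wax ['scene', 'top'] [ 0.57132113 -0.08095617  0.17266196] 0.9252358675003052
base ['scene', 'top'] [ 0.57146794 -0.08186144  0.19559568] 0.9091435670852661
scene [359 204  11  12 101] [364.        209.2970297]
top [207 191   8   8  46] [210.10869565 194.84782609]
0 [[363.81564678 209.51670754]] [[209.9577406  194.39154809]] [[209.2629834  193.88200041]]
0.005 [[363.53136387 210.62930232]] [[210.24332831 194.60100337]] [[209.55408454 194.09549933]]
0.01 [[363.24921774 211.73353437]] [[210.52666489 194.80880762]] [[209.84286918 194.30729928]]
```

```bash
python3 - <<'E'
from h import *
print(tri([249.8,232.5],[307.4,209.2]))
for q in([.5716,-.082,.23],[.5705,-.084,.23]):
  W=np.array([[.0045,0,.016],[-.0105,.014,.016],[-.0105,-.014,.016],[.0195,.014,.016],[.0195,-.014,.016],[-.02,.014,.0],[-.02,-.014,.0]])@Rz(q[2]).T+[q[0],q[1],.045]
  print(((proj("scene",W)-[230,215]+.5)*10).round().tolist(),((proj("top",W)-[288,190]+.5)*10).round().tolist())
E
```

```text
(array([ 0.57672564, -0.08036261,  0.06319899]), array([-0.20715835,  0.0039243 , -0.24339381,  0.01277747]))
[[199.0, 182.0], [239.0, 127.0], [141.0, 146.0], [259.0, 218.0], [159.0, 237.0], [237.0, 128.0], [140.0, 147.0]] [[198.0, 200.0], [166.0, 254.0], [250.0, 236.0], [147.0, 164.0], [230.0, 147.0], [169.0, 285.0], [252.0, 268.0]]
[[192.0, 178.0], [232.0, 124.0], [134.0, 143.0], [252.0, 214.0], [152.0, 234.0], [230.0, 125.0], [133.0, 143.0]] [[204.0, 204.0], [172.0, 257.0], [256.0, 239.0], [153.0, 168.0], [236.0, 150.0], [175.0, 289.0], [258.0, 271.0]]
```

The image shows three block-shaped candidates for the green block: the green-edged one at scene (249,233) / top (308,210), and the brown look-alike at scene (291,244). The enlarged crop confirms that the green-edged block on the cold plate fits, with its bare end towards the robot. The white gauge (knob at scene (364,209) / top (210,195)) is the one meant, not the brown one.

```bash
cat > go.py <<'E'
import sys, json
from h import *
from scipy.spatial.transform import Rotation as Ro, Slerp
def pose(x,y,z,psi,th):
    c,s=np.cos(psi),np.sin(psi); Y=np.array([s,-c,0]); Z=np.array([c*np.sin(th),s*np.sin(th),-np.cos(th)])
    return np.array([x,y,z]),np.c_[np.cross(Y,Z),Y,Z]
def plan(wps,grip=None,nd=3,start=None):
    s=state(); p,R=(np.array(s["ee_pos"]),np.array(s["orientation"])) if start is None else start
    for (q,S) in wps:
        rv=Ro.from_matrix(R.T@S).as_rotvec(); d=R.T@(q-p)
        n=max(int(np.ceil(max(np.abs(d).max()/.15,np.linalg.norm(rv)/(np.radians(8.59)*5),np.linalg.norm(q-p)/.25)-1e-6)),1)
        for i in range(n):
            dp=(R.T@(q-p))/(n-i); r=Ro.from_matrix(R.T@S).as_rotvec()/(n-i)
            row=np.r_[dp/.15,r/(np.pi/2)].round(nd)
            rows=max(np.linalg.norm(dp)/.05,np.linalg.norm(r)/np.radians(8.59))
            print(row.tolist(),"rows %.1f"%rows)
            p=p+R@(row[:3]*.15); R=R@Ro.from_rotvec(row[3:]*np.pi/2).as_matrix()
    print("end",p.round(4))
    return p,R
E
cat > g1.py <<'E'
from go import *
psi=.23; th=np.pi/4
T=np.array([.572,-.0815,0])+Rz(psi)@[.004,0,0]; T[2]=.0545
q,S=pose(*T,psi,th); pre=q-.09*S[:,2]
if __name__=="__main__":
    plan([pose(.36,.40,.40,-.5,0),pose(.47,.0,.36,.1,.3),(pre,S)],nd=2)
E
python3 g1.py
```

```text
[-0.37, -0.23, -0.28, -0.0, -0.0, -0.47] rows 4.9
[-0.13, -0.42, -0.28, -0.0, -0.0, -0.47] rows 4.9
[0.19, -0.39, -0.28, -0.0, -0.0, -0.47] rows 4.9
[0.41, -0.17, -0.28, 0.0, -0.0, -0.46] rows 4.9
[0.97, 0.99, 0.13, 0.03, 0.09, -0.19] rows 4.2
[0.6, 1.23, 0.19, 0.03, 0.09, -0.19] rows 4.2
[-0.12, 0.34, 0.8, 0.02, 0.16, -0.04] rows 2.6
[-0.34, 0.34, 0.74, 0.02, 0.15, -0.04] rows 2.6
end [ 0.5137 -0.0946  0.1179]
```

```bash
sed -i 's/pose(.36,.40,.40,-.5,0),pose(.47,.0,.36,.1,.3)/pose(.36,.40,.40,1.2,0),pose(.42,.22,.38,.7,.1),pose(.47,.0,.36,.3,.3)/' g1.py; python3 g1.py
```

```text
[-0.5, -0.3, -0.37, -0.0, 0.0, 0.35] rows 3.6
[-0.58, 0.0, -0.38, 0.0, 0.0, 0.35] rows 3.6
[-0.5, 0.31, -0.37, 0.0, 0.0, 0.34] rows 3.6
[-0.98, 0.8, 0.13, -0.02, 0.06, 0.32] rows 3.8
[-0.35, 0.67, 0.04, -0.02, 0.06, 0.13] rows 2.3
[-0.21, 0.72, 0.03, -0.03, 0.07, 0.12] rows 2.3
[-0.2, 0.34, 0.78, -0.01, 0.15, 0.02] rows 2.6
[-0.37, 0.34, 0.73, -0.01, 0.15, 0.02] rows 2.6
end [ 0.5142 -0.0951  0.1176]
```

>>> move_arm:
  increments:
    - [-0.5,-0.3,-0.37,0,0,0.35,0.3]
    - [-0.5,-0.3,-0.37,0,0,0.35,0.3]
    - [-0.5,-0.3,-0.37,0,0,0.35,0.3]
    - [-0.5,-0.3,-0.37,0,0,0.35,0.3]

```text
time: 1.5
ee_pos: [0.2456, 0.531, 0.2885]
orientation: [[-0.653, 0.757, 0.002], [0.757, 0.653, 0.002], [0.001, 0.003, -1.0]]
wrist_force: [0.1, -1.0, -0.2]
grip_width: 0.0555
grip_force: 0.0
```

>>> move_arm:
  increments:
    - [-0.58,0,-0.38,0,0,0.35,0.3]
    - [-0.58,0,-0.38,0,0,0.35,0.3]
    - [-0.58,0,-0.38,0,0,0.35,0.3]
    - [-0.58,0,-0.38,0,0,0.35,0.3]

```text
time: 1.9
ee_pos: [0.303, 0.4654, 0.3455]
orientation: [[-0.161, 0.987, 0.002], [0.987, 0.161, 0.002], [0.002, 0.003, -1.0]]
wrist_force: [0.3, 1.0, -0.4]
grip_width: 0.0553
grip_force: 0.0
```

>>> move_arm:
  increments:
    - [-0.5,0.31,-0.37,0,0,0.34,0.3]
    - [-0.5,0.31,-0.37,0,0,0.34,0.3]
    - [-0.5,0.31,-0.37,0,0,0.34,0.3]
    - [-0.5,0.31,-0.37,0,0,0.34,0.3]

```text
time: 2.3
ee_pos: [0.3614, 0.3991, 0.4008]
orientation: [[0.364, 0.932, 0.003], [0.932, -0.364, 0.002], [0.003, 0.002, -1.0]]
wrist_force: [0.2, 0.1, 0.6]
grip_width: 0.0556
grip_force: 0.0
```

>>> move_arm:
  increments:
    - [-0.98,0.8,0.13,-0.02,0.06,0.32,0.3]
    - [-0.98,0.8,0.13,-0.02,0.06,0.32,0.3]
    - [-0.98,0.8,0.13,-0.02,0.06,0.32,0.3]
    - [-0.98,0.8,0.13,-0.02,0.06,0.32,0.3]

```text
time: 2.7
ee_pos: [0.4192, 0.2176, 0.3797]
orientation: [[0.762, 0.643, 0.08], [0.641, -0.766, 0.058], [0.098, 0.007, -0.995]]
wrist_force: [0.5, 0.6, -0.7]
grip_width: 0.0554
grip_force: 0.0
```

```bash
cat > g2.py <<'E'
from g1 import *
print(state()["joints"],state()["ee_pos"])
plan([pose(.47,.0,.36,.3,.3),(pre,S)],nd=2)
E
python3 g2.py
```

```text
[0.2162021  0.11063714 1.64363748 0.04072348 1.29669487 1.07885015] [0.41919866 0.217622   0.37970455]
[-0.34, 0.66, 0.04, -0.02, 0.06, 0.13] rows 2.2
[-0.2, 0.72, 0.03, -0.02, 0.07, 0.12] rows 2.3
[-0.2, 0.35, 0.78, -0.01, 0.15, 0.02] rows 2.6
[-0.37, 0.36, 0.72, -0.02, 0.16, 0.02] rows 2.6
end [ 0.5137 -0.0958  0.1176]
```

>>> move_arm:
  increments:
    - [-0.34,0.66,0.04,-0.02,0.06,0.13,0.3]
    - [-0.34,0.66,0.04,-0.02,0.06,0.13,0.3]
    - [-0.34,0.66,0.04,-0.02,0.06,0.13,0.3]

```text
time: 3.0
ee_pos: [0.4451, 0.1074, 0.3691]
orientation: [[0.865, 0.47, 0.174], [0.463, -0.883, 0.082], [0.192, 0.01, -0.981]]
wrist_force: [-0.5, 0.3, 0.2]
grip_width: 0.0555
grip_force: 0.0
```

>>> move_arm:
  increments:
    - [-0.2,0.72,0.03,-0.02,0.07,0.12,0.3]
    - [-0.2,0.72,0.03,-0.02,0.07,0.12,0.3]
    - [-0.2,0.72,0.03,-0.02,0.07,0.12,0.3]

```text
time: 3.3
ee_pos: [0.4717, -0.0012, 0.36]
orientation: [[0.912, 0.295, 0.285], [0.279, -0.956, 0.094], [0.3, -0.006, -0.954]]
wrist_force: [-0.4, -0.4, 0.0]
grip_width: 0.0555
grip_force: 0.0
```

>>> move_arm:
  increments:
    - [-0.2,0.35,0.78,-0.01,0.15,0.02,0.3]
    - [-0.2,0.35,0.78,-0.01,0.15,0.02,0.3]
    - [-0.2,0.35,0.78,-0.01,0.15,0.02,0.3]
    - [-0.2,0.35,0.78,-0.01,0.15,0.02,0.3]

```text
time: 3.7
ee_pos: [0.491, -0.0449, 0.2353]
orientation: [[0.831, 0.264, 0.489], [0.222, -0.964, 0.144], [0.51, -0.011, -0.86]]
wrist_force: [-0.1, 1.2, -0.3]
grip_width: 0.0558
grip_force: 0.0
```

>>> move_arm:
  increments:
    - [-0.37,0.36,0.72,-0.02,0.16,0.02,0.3]
    - [-0.37,0.36,0.72,-0.02,0.16,0.02,0.3]
    - [-0.37,0.36,0.72,-0.02,0.16,0.02,0.3]
    - [-0.37,0.36,0.72,-0.02,0.16,0.02,0.3]

```text
time: 4.1
ee_pos: [0.5088, -0.0422, 0.187]
orientation: [[0.719, 0.283, 0.634], [0.176, -0.958, 0.228], [0.672, -0.053, -0.739]]
wrist_force: [-0.3, 0.2, 0.1]
grip_width: 0.0555
grip_force: 0.0
```

```bash
cat > g3.py <<'E'
from g1 import *
print(state()["joints"],state()["ee_pos"])
plan([(q-.03*S[:,2],S),(q,S)])
im=vision.capture("scene"); cv2.imwrite("pics/s2.png",im[:,:,::-1])
im2=vision.capture("top")
cv2.imwrite("pics/s2c.png",np.hstack([cv2.resize(im[170:290,190:310],(400,400),interpolation=2),cv2.resize(im2[150:270,250:370],(400,400),interpolation=2)])[:,:,::-1])
E
python3 g3.py
```

```text
[-0.66410896  0.43417518  2.24422751  1.55443542  0.60744521 -0.76765929] [ 0.50875966 -0.04222743  0.18704538]
[-0.326, 0.403, 0.679, -0.05, 0.031, 0.003] rows 2.6
[-0.0, -0.0, 0.2, 0.0, 0.0, 0.0] rows 0.6
end [ 0.5759 -0.0806  0.0545]
```

View pics/s2c.png

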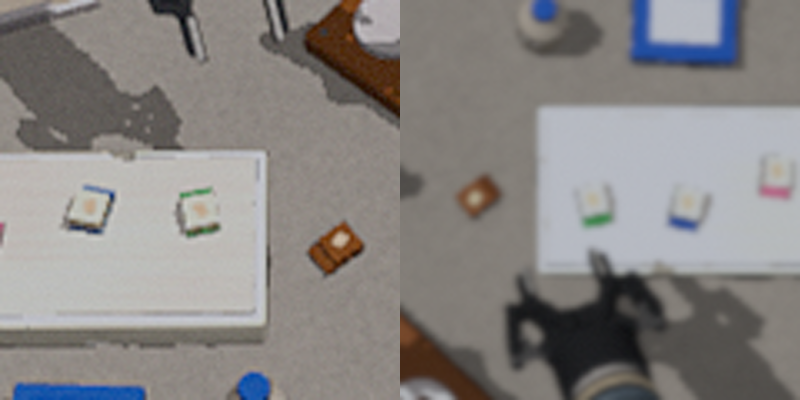

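>>> move_arm:
  increments:
    - [-0.32,0.4,0.3,-0.05,0.03,0,0.3]
    - [-0.32,0.4,0.3,-0.05,0.03,0,0.3]
    - [-0.32,0.4,0.3,-0.05,0.03,0,0.3]
    - [-0.32,0.4,0.3,-0.05,0.03,0,0.3]

```text
time: 4.6
ee_pos: [0.5199, -0.099, 0.1165]
orientation: [[0.692, 0.23, 0.684], [0.163, -0.973, 0.162], [0.703, -0.001, -0.711]]
wrist_force: [-0.5, 0.3, 0.4]
grip_width: 0.0555
grip_force: 0.0
```

```bash
cat > g3.py <<'E'
from g1 import *
print(state()["joints"],state()["ee_pos"])
plan([(q-.03*S[:,2],S),(q,S)])
E
python3 g3.py
```

```text
[-0.75779544  0.67328107  2.2717329   1.95730226  0.68780966 -1.30956952] [ 0.51991362 -0.09896559  0.11648625]
[-0.013, -0.034, 0.369, -0.001, 0.004, 0.001] rows 1.1
[-0.001, 0.0, 0.2, -0.0, -0.0, -0.0] rows 0.6
end [ 0.5758 -0.0805  0.0545]
```

>>> move_arm:
  increments:
    - [-0.013,-0.034,0.2,0,0.004,0,0.3]
    - [-0.013,-0.034,0.369,0,0.004,0,0.3]
    - [-0.013,-0.034,0.369,0,0.004,0,0.3]

```text
time: 4.9
ee_pos: [0.5564, -0.0819, 0.0782]
orientation: [[0.684, 0.236, 0.691], [0.167, -0.972, 0.166], [0.71, 0.002, -0.704]]
wrist_force: [-0.3, 0.6, 0.5]
grip_width: 0.0553
grip_force: 0.0
```

>>> move_arm:
  increments:
    - [0,0,0.07,0,0,0,0.3]
    - [0,0,0.14,0,0,0,0.3]
    - [0,0,0.2,0,0,0,0.3]
    - [0,0,0.2,0,0,0,0.3]

```text
time: 5.3
ee_pos: [0.5759, -0.0783, 0.0563]
orientation: [[0.685, 0.233, 0.69], [0.166, -0.973, 0.164], [0.709, 0.002, -0.705]]
wrist_force: [-0.2, 0.2, 0.5]
grip_width: 0.0557
grip_force: 0.0
```

```bash
cat > g4.py <<'E'
from g1 import *
print(state()["joints"],state()["ee_pos"],state()["wrist_force"])
plan([(q,S)])
im=vision.capture("scene"); im2=vision.capture("top")
cv2.imwrite("pics/s3c.png",np.hstack([cv2.resize(im[190:270,210:290],(400,400),interpolation=2),cv2.resize(im2[170:250,270:350],(400,400),interpolation=2)])[:,:,::-1])
E
python3 g4.py
```

```text
[-0.61626385  0.83423002  2.16998312  2.17519002  0.70338137 -1.41453207] [ 0.57586056 -0.07834497  0.05633818] [-0.22274162  0.17214029  0.50343333]
[-0.011, 0.015, 0.006, -0.001, -0.002, 0.003] rows 0.1
end [ 0.5759 -0.0807  0.0545]
```

View pics/s3c.png

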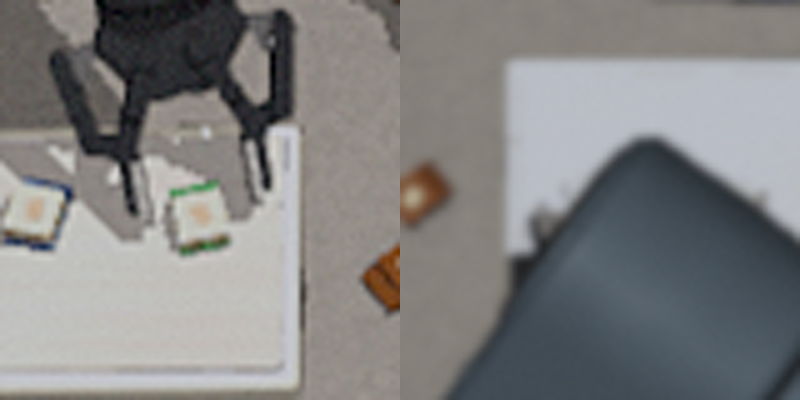

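```bash
python3 - <<'E'
from h import *
s=state();p=np.array(s["ee_pos"]);R=np.array(s["orientation"])
for b in(0,.005,.010):
  for sy in(-.028,.028):
    P=p+R@[0,sy,-b]; print(b,sy,((proj("scene",P)-[210,190]+.5)*5).round())
E
```

```text
0 -0.028 [[254. 209.]]
0 0.028 [[156. 228.]]
0.005 -0.028 [[253. 200.]]
0.005 0.028 [[154. 220.]]
0.01 -0.028 [[251. 192.]]
0.01 0.028 [[153. 211.]]
```

>>> move_arm:
  increments:
    - [-0.008,0.015,0.02,0,0,0,0.3]
    - [-0.008,0.015,0.02,0,0,0,0.3]

```text
time: 5.6
ee_pos: [0.5769, -0.0809, 0.0533]
orientation: [[0.686, 0.232, 0.69], [0.165, -0.973, 0.163], [0.709, 0.002, -0.706]]
wrist_force: [-0.3, -0.4, 0.5]
grip_width: 0.0555
grip_force: 0.0
```

>>> move_arm:
  increments:
    - [0,0,0,0,0,0,-0.5]
    - [0,0,0,0,0,0,-0.5]
    - [0,0,0,0,0,0,-0.5]
    - [0,0,0,0,0,0,-0.5]
    - [0,0,0,0,0,0,-0.5]
  grip_force: 25

```text
time: 6.1
ee_pos: [0.5768, -0.0804, 0.0536]
orientation: [[0.686, 0.232, 0.69], [0.165, -0.973, 0.163], [0.709, 0.002, -0.706]]
wrist_force: [-0.5, -0.4, 0.8]
grip_width: 0.0271
grip_force: 26.6
```

>>> move_arm:
  increments:
    - [0.1,0,-0.1,0,0,0,-0.5]
    - [0.25,0,-0.25,0,0,0,-0.5]
    - [0.4,0,-0.4,0,0,0,-0.5]
    - [0.4,0,-0.4,0,0,0,-0.5]
    - [0.4,0,-0.4,0,0,0,-0.5]
  grip_force: 40

```text
time: 6.6
ee_pos: [0.5767, -0.0803, 0.139]
orientation: [[0.685, 0.232, 0.69], [0.166, -0.973, 0.162], [0.709, 0.004, -0.705]]
wrist_force: [-0.1, 0.0, -1.3]
grip_width: 0.0272
grip_force: 41.8
```

```bash
cat > g5.py <<'E'
from go import *
s=state();p=np.array(s["ee_pos"]);R=np.array(s["orientation"]); print(s["joints"],p,s["grip_width"])
im=vision.capture("scene"); cv2.imwrite("pics/s4.png",im[:,:,::-1])
# expected block in hand
p0=np.array([.5768,-.0804,.0536]); R0=np.array([[.686,.232,.69],[.165,-.973,.163],[.709,.002,-.706]])
B0=Rz(.23); o0=np.array([.572,-.0815,.045])
print("block in tool",R0.T@(o0-p0))
o=p+R@R0.T@(o0-p0); print("block",o)
g=cv2.resize(im[150:250,190:310],(800,667),interpolation=2)[:600].copy()
B=R@R0.T@B0
for z,c in((.016,(255,0,0)),(0,(0,0,255))):
  W=(rect(-.02,.02,-.014,.014,z,2) if z==0 else rect(-.0105,.0195,-.014,.014,z,2))@B.T+o
  for u in (proj("scene",W)-[190,150]+.5)*6.667: cv2.circle(g,tuple(int(t) for t in u),3,c,-1)
cv2.imwrite("pics/s4c.png",g[:,:,::-1])
E
python3 g5.py
```

```text
[-0.61862464  0.61525431  2.14929417  1.88956515  0.59526744 -1.06042409] [ 0.57671138 -0.08034644  0.13896771] 0.02719479188357402
block in tool [-9.5717e-03 -6.0500e-05  2.5803e-03]
block [ 0.57191971 -0.08146233  0.13036111]
```

View pics/s4c.png

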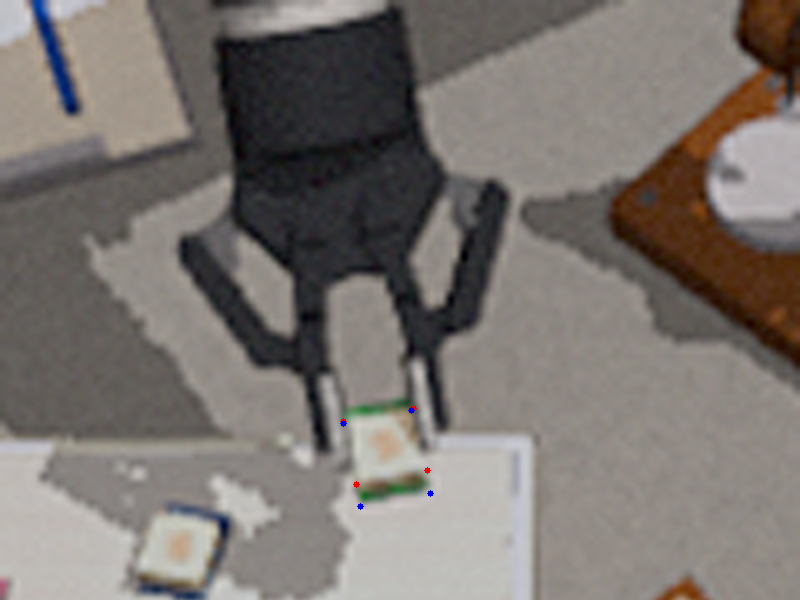

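```bash
cat > g6.py <<'E'
from go import *
print("brown knob",tri([310,136],[252.5,279.6]))
psi=1.128; th=.788; off=.0059
o=np.array([.5993,.2123,0])-Rz(psi)@[.0045,0,0]; T=o+Rz(psi)@[off,0,0]; T[2]=.038+.0086
q,S=pose(*T,psi,th); d=Rz(psi)@[1,0,0]
pre=q-.09*d+[0,0,.019]; hov=q+[0,0,.019]
if __name__=="__main__":
    s=state(); print(s["joints"],np.array(s["ee_pos"]).round(4)); print("q",q,"pre",pre)
    plan([pose(.56,.0,.20,.65,th),(pre+[0,0,.08],S),(pre,S)],nd=2)
E
python3 g6.py
```

```text
brown knob (array([0.35684878, 0.08358549, 0.2149294 ]), array([-0.70860786,  0.03184119, -0.73909146, -0.01038799]))
[-0.61868089  0.61700723  2.14952537  1.88955371  0.59528493 -1.06038632] [ 0.5764 -0.0802  0.138 ]
q [0.59989985 0.21356498 0.0466    ] pre [0.56133775 0.13224484 0.0656    ]
[0.31, -0.54, -0.28, 0.19, 0.0, -0.19] rows 2.8
[0.13, -0.7, 0.64, 0.21, 0.0, -0.21] rows 3.1
[-0.38, -0.0, 0.38, 0.0, 0.0, -0.0] rows 1.6
end [0.5614 0.1323 0.0655]
```

>>> move_arm:
  increments:
    - [0.31,-0.54,-0.28,0.19,0,-0.19,-0.5]
    - [0.31,-0.54,-0.28,0.19,0,-0.19,-0.5]
    - [0.31,-0.54,-0.28,0.19,0,-0.19,-0.5]
    - [0.31,-0.54,-0.28,0.19,0,-0.19,-0.5]

```text
time: 7.05
ee_pos: [0.5621, -0.0015, 0.2009]
orientation: [[0.557, 0.611, 0.563], [0.434, -0.792, 0.43], [0.708, 0.005, -0.706]]
wrist_force: [0.2, -0.9, -0.2]
grip_width: 0.0268
grip_force: 41.8
```

```bash
sed -i 's/pose(.56,.0,.20,.65,th),//' g6.py; python3 g6.py
```

```text
brown knob (array([0.35684878, 0.08358549, 0.2149294 ]), array([-0.70860786,  0.03184119, -0.73909146, -0.01038799]))
[-0.58601128  0.47639566  2.05511027  1.26016587  0.7797207  -0.69908462] [ 0.5621 -0.0015  0.2009]
q [0.59989985 0.21356498 0.0466    ] pre [0.56133775 0.13224484 0.0656    ]
[0.12, -0.71, 0.64, 0.21, 0.0, -0.21] rows 3.1
[-0.37, -0.0, 0.38, 0.0, 0.0, 0.0] rows 1.6
end [0.5619 0.1326 0.0657]
```

Tracking well.

>>> move_arm:
  increments:
    - [0.12,-0.71,0.64,0.21,0,-0.21,-0.5]
    - [0.12,-0.71,0.64,0.21,0,-0.21,-0.5]
    - [0.12,-0.71,0.64,0.21,0,-0.21,-0.5]
    - [0.12,-0.71,0.64,0.21,0,-0.21,-0.5]

```text
time: 7.45
ee_pos: [0.5586, 0.1364, 0.1417]
orientation: [[0.306, 0.903, 0.301], [0.637, -0.429, 0.64], [0.707, -0.004, -0.707]]
wrist_force: [0.1, 1.4, -1.0]
grip_width: 0.0267
grip_force: 41.8
```

>>> move_arm:
  increments:
    - [-0.37,0,0.38,0,0,0,-0.5]
    - [-0.37,0,0.38,0,0,0,-0.5]
    - [-0.37,0,0.38,0,0,0,-0.5]

```text
time: 7.75
ee_pos: [0.5586, 0.1333, 0.0613]
orientation: [[0.314, 0.899, 0.304], [0.636, -0.437, 0.636], [0.705, -0.006, -0.709]]
wrist_force: [-0.5, 0.1, 0.4]
grip_width: 0.027
grip_force: 41.8
```

```bash
cat > g7.py <<'E'
from g6 import *
s=state(); print(s["joints"],np.array(s["ee_pos"]).round(4))
plan([(pre,S),(hov,S),(q,S)])
im=vision.capture("scene"); im2=vision.capture("top")
cv2.imwrite("pics/s5c.png",np.hstack([cv2.resize(im[170:290,290:410],(400,400),interpolation=2),cv2.resize(im2[140:260,170:290],(400,400),interpolation=2)])[:,:,::-1])
E
python3 g7.py
```

```text
brown knob (array([0.35684878, 0.08358549, 0.2149294 ]), array([-0.70860786,  0.03184119, -0.73909146, -0.01038799]))
[-0.3556552   0.81275274  1.96869129  1.30652317  0.81491264 -1.05882479] [0.5586 0.1333 0.0613]
[0.022, 0.019, -0.019, 0.002, 0.003, -0.007] rows 0.1
[0.423, 0.001, 0.425, -0.0, 0.0, -0.0] rows 1.8
[-0.09, -0.0, 0.09, -0.0, 0.0, -0.0] rows 0.4
end [0.5999 0.2135 0.0466]
```

View pics/s5c.png

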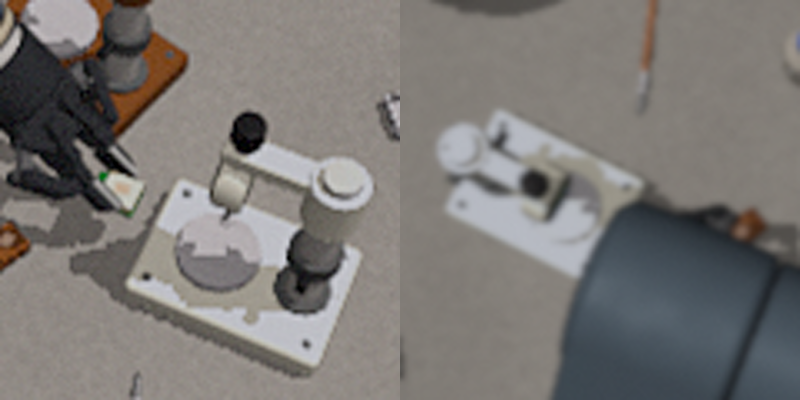

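>>> move_arm:
  increments:
    - [0.02,0.02,-0.02,0,0,-0.007,-0.5]
    - [0.12,0.02,0.08,0,0,-0.007,-0.5]
    - [0.23,0.02,0.19,0,0,-0.007,-0.5]
    - [0.23,0.02,0.19,0,0,-0.007,-0.5]

```text
time: 8.25
ee_pos: [0.5839, 0.174, 0.0728]
orientation: [[0.289, 0.906, 0.31], [0.644, -0.424, 0.637], [0.708, 0.016, -0.706]]
wrist_force: [0.2, -0.4, -0.4]
grip_width: 0.0269
grip_force: 41.8
```

```bash
cat > g8.py <<'E'
from g6 import *
s=state(); print(s["joints"],np.array(s["ee_pos"]).round(4),s["wrist_force"])
plan([(hov,S),(q,S)])
E
python3 g8.py
```

```text
brown knob (array([0.35684878, 0.08358549, 0.2149294 ]), array([-0.70860786,  0.03184119, -0.73909146, -0.01038799]))
[-0.25796456  0.79531555  1.91659321  1.33253524  0.79690193 -0.98484288] [0.5839 0.174  0.0728] [ 0.21870059 -0.35468038 -0.35879737]
[0.167, -0.016, 0.235, 0.005, 0.0, 0.009] rows 0.9
[-0.09, -0.0, 0.089, -0.0, 0.0, 0.0] rows 0.4
end [0.5999 0.2135 0.0467]
```

>>> move_arm:
  increments:
    - [-0.04,-0.016,0.04,0.005,0,0.009,-0.5]
    - [0.02,-0.016,0.09,0.005,0,0.009,-0.5]
    - [0.09,-0.016,0.16,0.005,0,0.009,-0.5]
    - [0.16,-0.016,0.235,0.005,0,0.009,-0.5]
    - [0.16,-0.016,0.235,0.005,0,0.009,-0.5]

```text
time: 8.75
ee_pos: [0.5986, 0.2133, 0.0624]
orientation: [[0.305, 0.904, 0.3], [0.637, -0.428, 0.641], [0.708, -0.004, -0.707]]
wrist_force: [0.1, -0.2, -0.6]
grip_width: 0.0265
grip_force: 41.8
```

```bash
python3 g8.py
```

```text
brown knob (array([0.35684878, 0.08358549, 0.2149294 ]), array([-0.70860786,  0.03184119, -0.73909146, -0.01038799]))
[-0.17391045  0.82202607  1.87093412  1.3687025   0.77158628 -0.9210339 ] [0.5986 0.2133 0.0624] [ 0.13147285 -0.21651026 -0.61097376]
[0.019, 0.007, -0.011, -0.002, 0.001, -0.002] rows 0.1
[-0.09, 0.0, 0.089, -0.0, 0.0, 0.0] rows 0.4
end [0.5999 0.2136 0.0466]
```

>>> move_arm:
  increments:
    - [-0.01,0.006,0.02,-0.002,0,-0.002,-0.5]
    - [-0.035,0.006,0.043,-0.002,0,-0.002,-0.5]
    - [-0.05,0.006,0.058,-0.002,0,-0.002,-0.5]
    - [-0.055,0.006,0.063,-0.002,0,-0.002,-0.5]
    - [-0.055,0.006,0.063,-0.002,0,-0.002,-0.5]

```text
time: 9.25
ee_pos: [0.5991, 0.2115, 0.0491]
orientation: [[0.306, 0.903, 0.303], [0.638, -0.431, 0.638], [0.707, -0.001, -0.707]]
wrist_force: [0.5, -1.0, -0.3]
grip_width: 0.0267
grip_force: 41.8
```

```bash
cat > g9.py <<'E'
from g6 import *
s=state(); p=np.array(s["ee_pos"]);R=np.array(s["orientation"]); print(p.round(4),s["wrist_force"],s["ft_torque"])
plan([(q,S)])
im=vision.capture("scene"); I0=im[170:290,290:410]
g=cv2.resize(im[205:275,330:400],(600,600),interpolation=2).copy()
# predicted block
o=p-R@np.array([0,0,0]); c=Rz(1.128)
O=p-c@[off,0,0]-[0,0,.0086]
for z,col,S4 in((.016,(255,0,0),rect(-.0105,.0195,-.014,.014,.016,2)),(0,(0,0,255),rect(-.02,.02,-.014,.014,0,2))):
  for u in (proj("scene",S4@c.T+O)-[330,205]+.5)*600/70: cv2.circle(g,tuple(int(t) for t in u),3,col,-1)
cv2.imwrite("pics/s6c.png",g[:,:,::-1])
E
python3 g9.py
```

```text
brown knob (array([0.35684878, 0.08358549, 0.2149294 ]), array([-0.70860786,  0.03184119, -0.73909146, -0.01038799]))
[0.5991 0.2115 0.0491] [ 0.50481485 -1.00219917 -0.29476732] [-0.36554653  0.15808162 -0.01348381]
[-0.001, -0.001, 0.022, 0.0, 0.002, -0.002] rows 0.1
end [0.5999 0.2136 0.0467]
```

View pics/s6c.png

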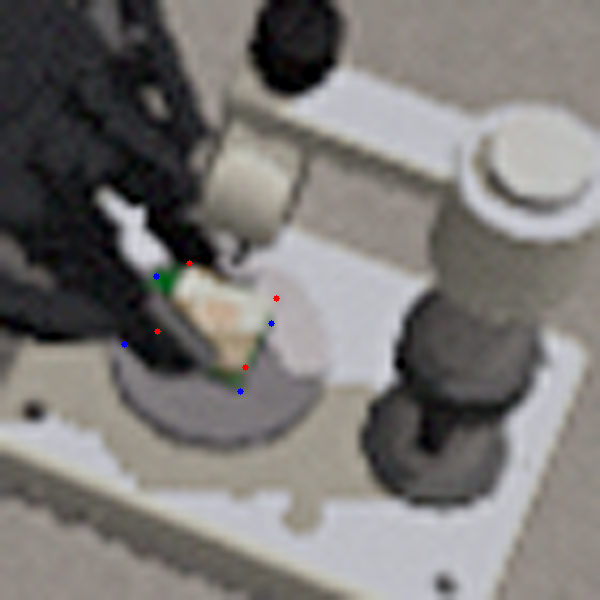

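>>> move_arm:
  increments:
    - [0.005,0,0.012,0,0.002,-0.002,-0.5]
    - [0.003,0,0.016,0,0.002,-0.002,-0.5]
    - [0,0,0.019,0,0.002,-0.002,-0.5]
    - [0,0,0.019,0,0.002,-0.002,-0.5]

```text
time: 9.7
ee_pos: [0.6001, 0.2137, 0.0475]
orientation: [[0.301, 0.904, 0.305], [0.638, -0.428, 0.64], [0.709, 0.002, -0.705]]
wrist_force: [0.1, -0.3, -0.8]
grip_width: 0.0268
grip_force: 41.8
```

```bash
python3 g8.py
```

```text
brown knob (array([0.35684878, 0.08358549, 0.2149294 ]), array([-0.70860786,  0.03184119, -0.73909146, -0.01038799]))
[-0.17277339  0.85294616  1.86951066  1.40622154  0.76503295 -0.97146684] [0.6001 0.2137 0.0475] [ 0.14248729 -0.34275763 -0.81569055]
[0.084, -0.001, -0.086, 0.001, -0.0, 0.001] rows 0.4
[-0.089, 0.0, 0.089, -0.0, -0.0, 0.0] rows 0.4
end [0.5998 0.2136 0.0467]
```

>>> move_arm:
  increments:
    - [-0.005,0,0.005,0,0,0,-0.5]
    - [-0.005,0,0.005,0,0,0,-0.5]
    - [-0.005,0,0.005,0,0,0,-0.5]

```text
time: 10.0
ee_pos: [0.6002, 0.2138, 0.0467]
orientation: [[0.3, 0.904, 0.305], [0.638, -0.428, 0.641], [0.709, 0.002, -0.705]]
wrist_force: [0.1, 0.0, 0.6]
grip_width: 0.0269
grip_force: 42.0
```

>>> move_arm:
  increments:
    - [-0.003,0,0.003,0,0,0,-0.5]
    - [-0.003,0,0.003,0,0,0,-0.5]
    - [-0.003,0,0.003,0,0,0,-0.5]

```text
time: 10.3
ee_pos: [0.6003, 0.2138, 0.0467]
orientation: [[0.3, 0.904, 0.305], [0.637, -0.428, 0.641], [0.71, 0.002, -0.704]]
wrist_force: [-1.1, -2.6, 5.4]
grip_width: 0.0271
grip_force: 42.5
```

>>> move_arm:
  increments:
    - [0,0,0,0,0,0,-0.25]
    - [0,0,0,0,0,0,-0.1]
    - [0,0,0,0,0,0,0.1]
    - [0,0,0,0,0,0,0.1]
    - [0,0,0,0,0,0,0.1]

```text
time: 10.8
ee_pos: [0.6001, 0.2137, 0.0457]
orientation: [[0.301, 0.904, 0.304], [0.638, -0.428, 0.64], [0.709, 0.002, -0.705]]
wrist_force: [-1.3, 0.4, 1.1]
grip_width: 0.0466
grip_force: 0.0
```

>>> move_arm:
  increments:
    - [0,0,-0.1,0,0,0,0.1]
    - [0,0,-0.3,0,0,0,0.1]
    - [0,0,-0.6,0,0,0,0.1]
    - [0,0,-0.9,0,0,0,0.1]
    - [0,0,-0.9,0,0,0,0.1]

```text
time: 11.3
ee_pos: [0.5598, 0.1235, 0.1446]
orientation: [[0.3, 0.902, 0.311], [0.638, -0.432, 0.637], [0.709, 0.008, -0.705]]
wrist_force: [1.6, 0.1, -0.1]
grip_width: 0.0468
grip_force: 0.0
```

```bash
cat > g10.py <<'E'
from g6 import *
s=state(); print(s["joints"],np.array(s["ee_pos"]).round(4),s["wrist_force"])
im=vision.capture("scene")
g=cv2.resize(im[205:275,330:400],(600,600),interpolation=2).copy()
c=Rz(1.128); O=o+[0,0,.038]
W=rect(-.0105,.0195,-.014,.014,.016,2)@c.T+O
for u in (proj("scene",W)-[330,205]+.5)*600/70: cv2.circle(g,tuple(int(t) for t in u),3,(255,0,0),-1)
cv2.imwrite("pics/s7c.png",g[:,:,::-1])
E
python3 g10.py
```

```text
brown knob (array([0.35684878, 0.08358549, 0.2149294 ]), array([-0.70860786,  0.03184119, -0.73909146, -0.01038799]))
[-0.37667201  0.63690071  1.95058669  1.14117308  0.89108046 -0.84153986] [0.5598 0.1235 0.1446] [ 1.62969524  0.05189594 -0.07760691]
```

View pics/s7c.png

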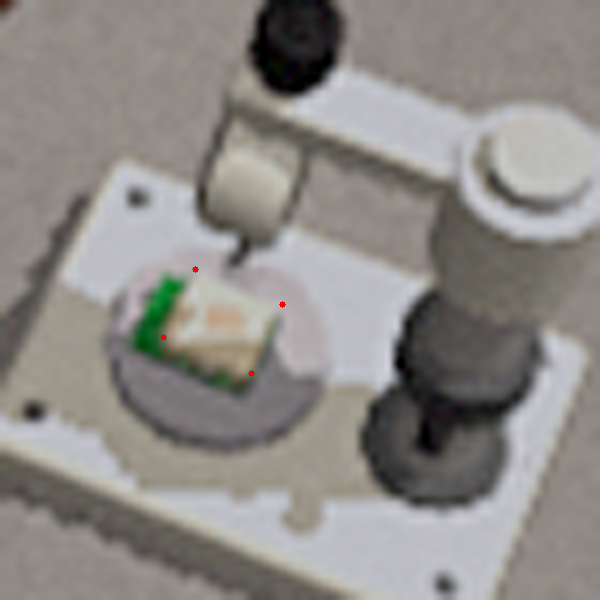

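```bash
cat > k1.py <<'E'
from go import *
s=state(); print(s["joints"],np.array(s["ee_pos"]).round(4))
plan([pose(.55,.11,.28,1.128,.55),pose(.57,.16,.34,1.128,0),pose(.5993,.2123,.27,1.128,0)],nd=2)
E
python3 k1.py
```

```text
[-0.37428203  0.63981614  1.95053179  1.1429396   0.89002612 -0.84245215] [0.5597 0.1248 0.1433]
[0.56, -0.01, -0.73, 0.0, -0.15, 0.0] rows 2.8
[0.52, -0.02, -0.15, 0.0, -0.35, -0.0] rows 3.7
[0.4, 0.02, 0.47, 0.0, -0.0, -0.0] rows 1.8
end [0.5992 0.2127 0.2698]
```

>>> move_arm:
  increments:
    - [0.56,-0.01,-0.73,0,-0.15,0,-0.5]
    - [0.56,-0.01,-0.73,0,-0.15,0,-1]
    - [0.56,-0.01,-0.73,0,-0.15,0,-1]
    - [0.56,-0.01,-0.73,0,-0.15,0,-1]
  grip_force: 20

```text
time: 11.75
ee_pos: [0.5504, 0.1125, 0.2816]
orientation: [[0.359, 0.905, 0.229], [0.772, -0.426, 0.472], [0.525, 0.007, -0.851]]
wrist_force: [-0.6, -0.2, -0.5]
grip_width: 0.0001
grip_force: 0.0
```

>>> move_arm:
  increments:
    - [0.52,-0.02,-0.15,0,-0.35,0,-1]
    - [0.52,-0.02,-0.15,0,-0.35,0,-1]
    - [0.52,-0.02,-0.15,0,-0.35,0,-1]
    - [0.52,-0.02,-0.15,0,-0.35,0,-1]
    - [0.52,-0.02,-0.15,0,-0.35,0,-1]

```text
time: 12.25
ee_pos: [0.5706, 0.1657, 0.3378]
orientation: [[0.423, 0.906, 0.003], [0.906, -0.423, 0.001], [0.002, 0.002, -1.0]]
wrist_force: [0.6, 0.6, 0.3]
grip_width: 0.0004
grip_force: 0.0
```

```bash
cat > k2.py <<'E'
from go import *
s=state(); print(s["joints"],np.array(s["ee_pos"]).round(4),s["grip_width"])
plan([pose(.5993,.2123,.27,1.128,0),pose(.5993,.2123,.236,1.128,0)])
E
python3 k2.py
```

```text
[9.43858452e-02 3.82185031e-01 1.37660537e+00 5.98856391e-04
 1.37975452e+00 5.30559012e-01] [0.5706 0.1657 0.3378] 0.0003815245593949008
[0.362, 0.041, 0.453, 0.001, -0.001, 0.004] rows 1.7
[-0.001, -0.0, 0.226, 0.0, -0.0, 0.0] rows 0.7
end [0.5993 0.2122 0.2361]
```

>>> move_arm:
  increments:
    - [0.36,0.04,0.2,0,0,0.004,-1]
    - [0.36,0.04,0.45,0,0,0.004,-1]
    - [0.36,0.04,0.45,0,0,0.004,-1]
    - [0.36,0.04,0.55,0,0,0.004,-1]
    - [0.36,0.04,0.62,0,0,0.004,-1]

```text
time: 12.75
ee_pos: [0.5981, 0.2074, 0.2446]
orientation: [[0.434, 0.901, 0.001], [0.901, -0.434, 0.002], [0.002, -0.0, -1.0]]
wrist_force: [-0.4, -0.4, -0.7]
grip_width: -0.0
grip_force: 0.0
```

```bash
cat > k3.py <<'E'
from go import *
s=state(); print(s["wrist_force"],np.array(s["ee_pos"]).round(4),s["grip_width"])
plan([pose(.5993,.2123,.18,1.128,0)])
im=vision.capture("scene"); im2=vision.capture("top")
cv2.imwrite("pics/s8c.png",np.hstack([cv2.resize(im[180:270,320:410],(400,400),interpolation=2),cv2.resize(im2[140:260,170:290],(400,400),interpolation=2)])[:,:,::-1])
E
python3 k3.py
```

```text
[-0.41243704 -0.40513512 -0.72820084] [0.5981 0.2074 0.2446] -2.6220610903542583e-05
[0.032, -0.007, 0.431, -0.0, -0.001, -0.004] rows 1.3
end [0.5993 0.2123 0.1799]
```

View pics/s8c.png

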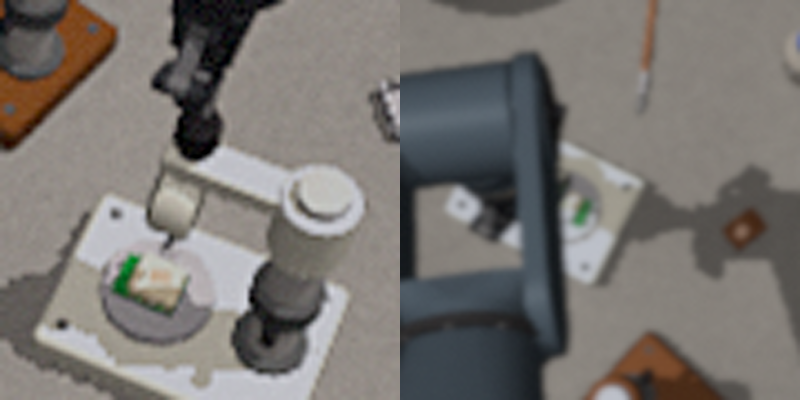

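>>> move_arm:
  increments:
    - [0.03,-0.007,0.03,0,0,-0.004,-1]
    - [0.03,-0.007,0.06,0,0,-0.004,-1]
    - [0.03,-0.007,0.09,0,0,-0.004,-1]
    - [0.03,-0.007,0.12,0,0,-0.004,-1]
    - [0.03,-0.007,0.15,0,0,-0.004,-1]

```text
time: 13.35
ee_pos: [0.6001, 0.213, 0.223]
orientation: [[0.428, 0.904, 0.004], [0.904, -0.428, 0.002], [0.003, 0.002, -1.0]]
wrist_force: [-1.2, 0.4, 3.8]
grip_width: -0.0004
grip_force: 1.7
```

>>> move_arm:
  increments:
    - [0,0,0.03,0,0,0,-1]
    - [0,0,0.06,0,0,0,-1]
    - [0,0,0.09,0,0,0,-1]
    - [0,0,0.12,0,0,0,-1]
    - [0,0,0.15,0,0,0,-1]

```text
time: 13.85
ee_pos: [0.6001, 0.213, 0.1997]
orientation: [[0.428, 0.904, 0.003], [0.904, -0.428, 0.002], [0.003, 0.002, -1.0]]
wrist_force: [-1.0, -0.6, 3.1]
grip_width: 0.0002
grip_force: 1.7
```

>>> move_arm:
  increments:
    - [0,0,0.03,0,0,0,-1]
    - [0,0,0.06,0,0,0,-1]
    - [0,0,0.08,0,0,0,-1]
    - [0,0,0.1,0,0,0,-1]
    - [0,0,0.11,0,0,0,-1]

```text
time: 14.35
ee_pos: [0.6001, 0.213, 0.1834]
orientation: [[0.428, 0.904, 0.003], [0.904, -0.428, 0.002], [0.003, 0.002, -1.0]]
wrist_force: [-0.7, -0.5, 5.3]
grip_width: -0.0001
grip_force: 2.4
```

>>> move_arm:
  increments:
    - [0,0,0.007,0,0,0,-1]
    - [0,0,0.014,0,0,0,-1]
    - [0,0,0.02,0,0,0,-1]
    - [0,0,0.02,0,0,0,-1]

```text
time: 14.75
ee_pos: [0.6001, 0.213, 0.1805]
orientation: [[0.428, 0.904, 0.003], [0.904, -0.428, 0.002], [0.003, 0.002, -1.0]]
wrist_force: [-1.5, -1.3, 3.5]
grip_width: -0.0002
grip_force: 1.9
```

>>> move_arm:
  increments:
    - [0,0,0.003,0,0,0,-1]
    - [0,0,0.006,0,0,0,-1]
    - [0,0,0.006,0,0,0,-1]

```text
time: 15.05
ee_pos: [0.6001, 0.213, 0.1801]
orientation: [[0.428, 0.904, 0.003], [0.904, -0.428, 0.002], [0.003, 0.002, -1.0]]
wrist_force: [-1.6, 0.4, 6.7]
grip_width: 0.0003
grip_force: 3.2
```

>>> move_arm:
  increments:
    - [0,0,0.005,0,0,0,-1]
    - [0,0,0.005,0,0,0,-1]

```text
time: 15.25
ee_pos: [0.6001, 0.213, 0.1801]
orientation: [[0.428, 0.904, 0.003], [0.904, -0.428, 0.002], [0.003, 0.002, -1.0]]
wrist_force: [-2.2, -0.7, 8.4]
grip_width: 0.0002
grip_force: 4.7
```

>>> move_arm:
  increments:
    - [0,0,0.01,0,0,0,-1]
    - [0,0,0.01,0,0,0,-1]
    - [0,0,0.01,0,0,0,-1]

```text
time: 15.55
ee_pos: [0.6002, 0.213, 0.18]
orientation: [[0.428, 0.904, 0.004], [0.904, -0.428, 0.002], [0.003, 0.003, -1.0]]
wrist_force: [-5.5, -1.8, 16.3]
grip_width: 0.0004
grip_force: 7.8
```

>>> move_arm:
  increments:
    - [0,0,-0.1,0,0,0,-1]
    - [0,0,-0.3,0,0,0,-1]
    - [0,0,-0.6,0,0,0,-1]
    - [0,0,-0.9,0,0,0,-1]

```text
time: 15.95
ee_pos: [0.599, 0.2129, 0.312]
orientation: [[0.428, 0.904, -0.0], [0.904, -0.428, 0.002], [0.001, -0.001, -1.0]]
wrist_force: [1.4, 0.1, 0.5]
grip_width: -0.0002
grip_force: 0.0
```

>>> move_arm:
  increments:
    - [-0.9,0,-0.2,0,0,0,-1]
    - [-0.9,0,-0.2,0,0,0,-1]
    - [-0.9,0,-0.2,0,0,0,-1]
    - [-0.9,0,-0.2,0,0,0,-1]

```text
time: 16.35
ee_pos: [0.5405, 0.0876, 0.3427]
orientation: [[0.432, 0.902, 0.003], [0.902, -0.432, 0.001], [0.002, 0.003, -1.0]]
wrist_force: [0.2, 0.7, 0.4]
grip_width: 0.0001
grip_force: 0.0
```

```bash
cat > k4.py <<'E'
from h import *
im=vision.capture("scene"); im2=vision.capture("top")
cv2.imwrite("pics/s9c.png",np.hstack([cv2.resize(im[200:280,325:405],(400,400),interpolation=2),cv2.resize(im2[140:260,170:290],(400,400),interpolation=2)])[:,:,::-1])
print((proj("scene",[.5993,.2123,.168])-[325,200]+.5)*5,(proj("scene",[.5993,.2123,.054])-[325,200]+.5)*5)
E
python3 k4.py
```

```text
[[182.94801482 103.05151681]] [[155.06392618 212.21005899]]
```

View pics/s9c.png

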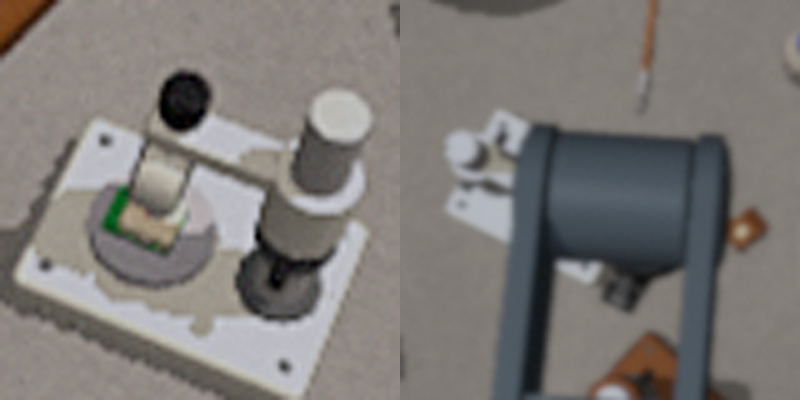

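The head is down on its stop with the knob at (184,100), matching the predicted (183,103). The indicator stands over the wax, the block lies flat on the anvil, and the hand is clear.

```bash
python3 -c "
from workcell import bot
print(bot.sign_off())"
```

```text
the job is handed in; nothing more can be done
None
```

The job is handed in: the green block lies flat, wax up and centred on the anvil, and the gauge head is down on its stop with the foot over the wax and the arm clear; I could not read the 16 mm value itself, and sign-off returned no verdict.

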